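# Space the loose heat sink with a parallel and hold it while the bond grabs

### The arm

A 6-joint arm with a two-finger parallel gripper is mounted at the origin on a cart in front of the work surface, level with it; the furniture and walls round the work are solid. World frame = base frame: x ahead of the robot, y to its left, z up, the work surface at z = 0. Lengths are in m, angles in rad, forces in N, time in s.
With the tool pointing down it reaches from about 0.325 to 0.775 m from the base axis. Payload 9.3 kg.
Tool frame: the origin (TCP) lies at the very end of the fingers, on their centre line; the grasp point (between the pads) lies r.pinch_z behind it (r.pinch_z is the distance from the TCP to the grasp point, in m); z points along the fingers, y is the line along which they close (so a half turn about z gives the same grasp; the last joint's range is limited). The gripper opens to 85 mm and grips with 20 to 120 N. Pads are 22 mm wide; open, the fingers measure 114 mm over their backs; the gripper's body (76 mm by 85 mm) begins 54 mm behind the grasp point. The pads swing forward as they close: fully open they stand 13 mm farther back than shut.
Start: joints at [0.995, 0.259, 0.021, 1.334, 0, 1.418], TCP at [0.226, 0.502, 0.231] pointing down, gripper open.
Joint ranges: [-3.04, 3.04], [-0.91, 1.82], [-1.04, 1.36], [-1.92, 1.95], [-1.52, 1.45], [-3.14, 3.14]. Speed limits (rad/s): [2.22, 2.22, 2.79, 3.14, 3.14, 3.14].

### API

Orientations are given as a unit quaternion [w, x, y, z].
In Python, from cell import sensors, optics, r gives the robot as it stands.
- The arm moves only by the tool move_arm, never from a script. Its argument "plan" is a list of rows, each an object with "hand": the opening, from 0 (shut) to 1 (fully open); "translation": the shift along the tool's x, y, z in mm, a list of three; "roll": the turn about the tool's z in degrees. A call has 1 to 10 rows; each row is the pose to reach, as a shift and turn from the pose commanded when the call began, along the tool's axes at that moment; what a row does not reach only later rows make up. A row lasts 1/8 s, in which the tool goes at most 62.5 mm and 10.7 degrees, less where a joint would pass 70% of its speed; a pose out of reach is approached as far as the arm can. A call with a gripper value outside its range is refused whole. The fingers move at their own pace and stop on an object; "newtons" is the grip in N (left out, the last holds). Time passes only in rows, so rows that repeat a pose let the fingers close. It gives the time, the measured TCP pose, the force, the opening and the grip force at its end, in the units of the state.
- sensors.read_state(): the state, without advancing time (a new reading comes with each control period).
- optics.grab_frame(name): name is "scene" or "top" or "wrist"; returns the picture (384x512x3 uint8, red, green, blue); there is no depth.
- optics.camera_info(name): a dict with "fovy" (degrees; the focal length in pixels is half the picture's height over the tangent of half this angle, whatever the lens; pixels are square), "cx", "cy" (the principal point, pixels), "eye" and "orientation" of the camera in the world. Camera axes: x right, y down, z forward; pixel columns grow to the right and rows downward; lengths in m; the calibration is good to about 2 mm. The wrist camera is an equidistant fisheye: a pixel r from the principal point sees the ray r / f radians off the axis. A picture is of the moment at which its call begins: read the wrist's pose just before it. camera_info takes no time and is no camera call; for the wrist camera it gives the pose at the moment of the call.
- r.close_job(): hands the job in; it is judged then, once.
The state is a dict: "time_s": time; "joint_pos": joint angles; "joint_velocities": joint speeds; "effort": joint torques, N m; "tool_pos": TCP position; "tcp_rot": TCP orientation; "wrist_force": force on the tool from outside, world axes, zero at the start; "moment": the same for the moment, N m; "opening": finger opening in m; "gripper_force": force on a finger pad.
Only numpy, scipy, OpenCV 4.12 (cv2) and the standard library are available. Lean on these libraries where they do the work, as an engineer would, in place of code of your own. Each camera call takes 0.05 s, during which the arm holds its last target. There are 200 camera calls.

### The job

Three heat sinks stand in a row on the dark carrier plate; the outer two are bonded, the middle one is only laid in its adhesive. Without shifting it, stand the steel parallel squarely on the plate, across the row and centred on it, in the one gap beside the middle heat sink that is wide enough, and let go; never press it against the narrow gap. Then grip the middle heat sink, slide it square and in line with its neighbours until it sits flush against the parallel and nips it against the bonded one, and finish while still gripping it and pushing lightly, so that the adhesive can grab; leave everything else on the bench alone.

Things in the scene. Friction and masses are not known exactly. Their poses are not given: they have to be found in the camera images.
- carrier: Flat dark plate, 96 x 276 x 10 mm, fixed on the bench; origin at the centre of its underside. x points to its back, where a low stop lug (6 mm above the plate, 26 mm along the row, x = +30.5 to +40.5 mm) stands behind each place at y = -72, 0 and +72 mm; y runs along the row. The gaps beside the middle heat sink start about 22 and 9 mm wide.
- sink_small: Small bonded heat sink, fixed on the plate at one end of the row: finned aluminium, 50 mm along the row (its own x, along the fins), 60 mm across the row (its own y), 27 mm high; origin at the centre of its underside. Its centre is 72 mm from the middle of the plate.
- sink_large: Large bonded heat sink, fixed on the plate at the other end of the row: the same section but 76 mm along the row (its own x), 60 mm across (its own y), 27 mm high; origin at the centre of its underside, 72 mm from the middle of the plate. Which end is which varies.
- sink_mid: Middle heat sink, loose between the others, 0.15 kg: 50 mm along the row (its own x, the fins' direction), 60 mm across (its own y), 27 mm high; origin at the centre of its underside. Its base is 60 mm wide, 5 mm thick; above it the outer fins' flat sides are 56 mm apart, to be gripped from above the lugs. It starts up to 3 degrees askew, 3 to 7 mm in front of the line (in line: plate x = 0).
- parallel: Machinist's parallel: plain ground steel bar with two cross holes, 80 mm long (its own x), 14 mm thick (its own y), 50 mm high, about 0.4 kg, standing on its long edge on the bench; origin at the centre of its underside. Stood in the gap its length lies across the row, centred on the heat sinks' depth, and 23 mm of it stands above them to be gripped across its thickness.
- module: Bystander, loose: bright milled electronics module with a connector at each end, 48 x 100 x 24 mm; origin at the centre of its underside. Leave alone.
- adapter: Bystander, loose: small bright coaxial adapter, 20 x 45 x 17 mm; origin at the centre of its underside. Leave alone.
- cutter: Bystander, loose: side cutters with blue handles, 158 x 54 x 12 mm; origin at the centre of its underside. Leave alone.
- tweezers: Bystander, loose, in front of the plate: thin bright tweezers, 11 x 120 x 9 mm; origin at the centre of its underside. Leave alone.
- pad: Bystander, loose, behind the plate: small brass coaxial adapter, 17 x 28 x 15 mm; origin at the centre of its underside. Leave alone.
- test_fixture: White test fixture with a closed lid, fixed on the bench between the plate and where the parallel starts: 182 x 210 mm and 96 mm high; origin at the centre of its underside. Pass over it.
- yellow_driver: Bystander, loose: yellow screwdriver, 172 x 23 x 20 mm; origin at the centre of its underside. Leave alone.
There are look-alikes about, which are no part of the job. Leave any purple or yellow look-alike of the parallel alone.

How it is judged:
By the outcome, as a careful person would: the job done as asked, in the order asked, and still so for the second after the job is handed in, while the arm keeps its last pose, push and grip.
It also fails if it takes over 51 s, if anything falls off the work surface, if the arm or the gripper's body presses on something with over 40 N, if the wrist force passes 120 N, or if a joint passes its speed limit or range.

## Working session

There is one attempt and no reset: what is moved stays moved. The work goes in short steps, Python scripts to look and compute and a tool call to move; the robot and the scene stay as the last step left them, time stands still between calls to the robot, and variables do not carry over. Pictures are saved under pics/ and viewed, at most 10 in all, crops included, and the job is handed in when it is done.

Besides the shell and the picture viewer there is one more tool, called after ">>>" by a JSON object that holds its "fn" and its "kwargs". move_arm: Moves the arm, as the interface text tells. Its arguments: {"type":"object","properties":{"plan":{"type":"array","items":{"type":"object","properties":{"hand":{"type":"number"},"translation":{"type":"array","items":{"type":"number"}},"roll":{"type":"number"}}}},"newtons":{"type":"number"}},"required":["plan"]}

```bash
ls; mkdir -p pics
python3 - <<'E'
from cell import sensors, optics, r
import cv2
for n in("top","scene"):
    i=optics.camera_info(n);print(n,i)
    cv2.imwrite(f"pics/{n}0.png",cv2.resize(optics.grab_frame(n)[:,:,::-1],(800,600),interpolation=cv2.INTER_CUBIC))
print(optics.camera_info("wrist"),r.pinch_z);s=sensors.read_state();print(s)
E
```

```text
pics
top {'fovy': 50.66737891031697, 'cx': 257.76881680885157, 'cy': 192.32709500792012, 'eye': array([ 0.39752271, -0.09594202,  1.20161438]), 'orientation': array([-0.04890895,  0.71520958, -0.69609538,  0.03917131])}
scene {'fovy': 43.98061761016333, 'cx': 263.33385332040945, 'cy': 197.255796067042, 'eye': array([ 0.0688776 , -1.03175788,  0.82582124]), 'orientation': array([-0.43722281,  0.86896233, -0.20459784,  0.10899733])}
{'fovy': 65.70646984690485, 'cx': 256.29811110640935, 'cy': 193.25839178241878, 'eye': array([0.1508146 , 0.53644576, 0.37474544]), 'orientation': array([0.13680424, 0.82871123, 0.53554884, 0.0878051 ])} 0.0187
{'time_s': 0.1, 'joint_pos': array([ 9.95353328e-01,  2.59160398e-01,  2.08536727e-02,  1.33369099e+00,
       -8.04131063e-06,  1.41823662e+00]), 'joint_velocities': array([-0.00144666, -0.00061472,  0.00130444, -0.00045595, -0.00159866,
        0.0003704 ]), 'effort': array([ 4.53967805e-03, -5.56692445e+01,  3.45072448e+01,  1.16148478e-02,
       -1.86806960e-04,  2.58075255e-05]), 'tool_pos': array([0.2255703 , 0.50135404, 0.23071961]), 'tcp_rot': array([-2.10099192e-04,  2.09869619e-01,  9.77729197e-01, -5.62766713e-04]), 'wrist_force': array([-0.41569249, -1.15890214, -0.60550198]), 'moment': array([ 0.05309243, -0.00334974,  0.01188873]), 'gripper_force': 0.0, 'opening': 0.08547497642224881}
```

View pics/top0.png

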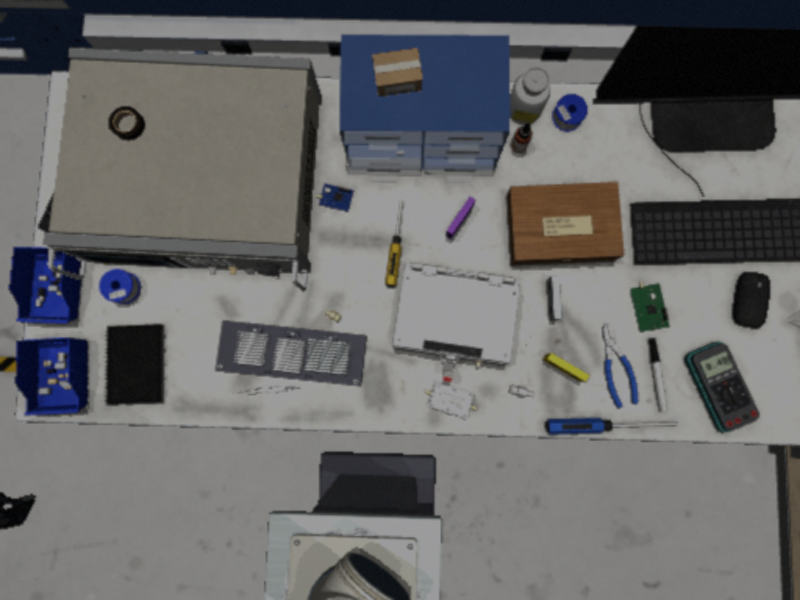

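View pics/scene0.png

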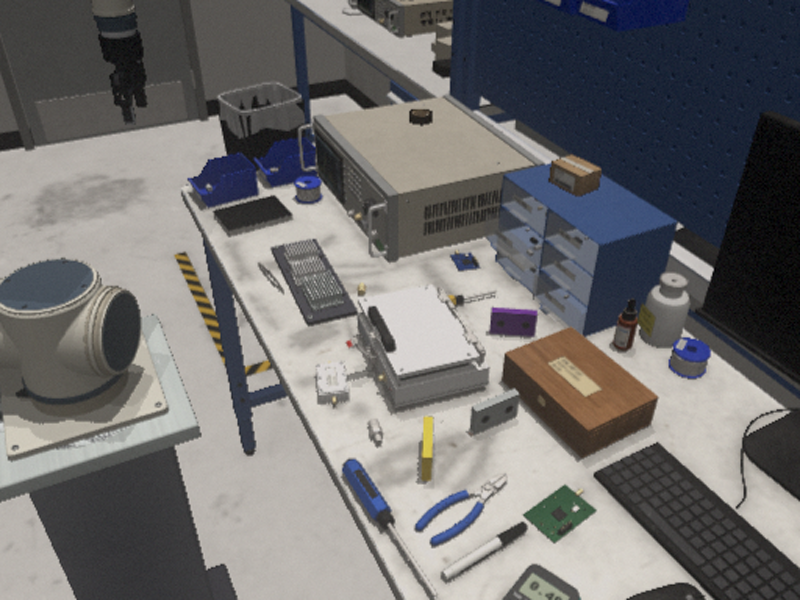

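The top view shows the grey steel parallel at about (555,298) in the 800x600 picture. The carrier corners are near (222,321), (366,335), (361,384) and (217,368). The small sink is at the left (251,347), the mid at (290,352) and the large at the right (330,355), so the wider gap looks to be the left one, near x≈271. In the scene view the parallel stands at (494,411), with yellow and purple look-alikes nearby.

```bash
cat > h.py <<'E'
import numpy as np, cv2
from scipy.spatial.transform import Rotation as R
from cell import sensors, optics, r
def rot(q): return R.from_quat([q[1],q[2],q[3],q[0]]).as_matrix()
def ray(i,px,fish=False):
    f=192/np.tan(np.radians(i["fovy"])/2)
    d=(np.atleast_2d(px).astype(float)-[i["cx"],i["cy"]])/f
    if fish:
        t=np.linalg.norm(d,axis=1,keepdims=True); d=np.c_[d*np.sinc(t/np.pi), np.cos(t)]
    else: d=np.c_[d,np.ones(len(d))]
    return d@rot(i["orientation"]).T
def on_z(i,px,z,fish=False):
    d=ray(i,px,fish); e=np.array(i["eye"]); return e+d*((z-e[2])/d[:,2])[:,None]
def proj(i,P,fish=False):
    f=192/np.tan(np.radians(i["fovy"])/2)
    c=(np.atleast_2d(P)-i["eye"])@rot(i["orientation"])
    if fish:
        n=np.linalg.norm(c[:,:2],axis=1,keepdims=True); return c[:,:2]/n*np.arctan2(n,c[:,2:])*f+[i["cx"],i["cy"]]
    return c[:,:2]/c[:,2:]*f+[i["cx"],i["cy"]]
def totool(w):
    s=sensors.read_state(); return rot(s["tcp_rot"]).T@np.asarray(w)*1000
E
python3 - <<'E'
from h import *
i=optics.camera_info("top");k=512/800
np.set_printoptions(precision=4,suppress=True)
print("carrier",on_z(i,np.array([[222,321],[366,335],[361,384],[217,368]])*k,.01)[:,:2])
print("sinks",on_z(i,np.array([[251,347],[290,352],[330,355]])*k,.03)[:,:2])
print("par", on_z(i,np.array([[551,277],[559,320],[548,280],[555,320]])*k,.05)[:,:2])
print("fixture", on_z(i,np.array([[405,262],[523,278],[517,365],[394,350]])*k,.096)[:,:2])
s=sensors.read_state();print(rot(s["tcp_rot"]))
ie=optics.camera_info("wrist");print(rot(s["tcp_rot"]).T@(ie["eye"]-s["tool_pos"]), rot(s["tcp_rot"]).T@rot(ie["orientation"]))
E
```

```text
carrier [[ 0.4985  0.2638]
 [ 0.4793 -0.01  ]
 [ 0.3876 -0.0039]
 [ 0.4098  0.2676]]
sinks [[0.45   0.2008]
 [0.4427 0.128 ]
 [0.4392 0.0538]]
par [[ 0.5922 -0.3488]
 [ 0.5134 -0.3632]
 [ 0.5865 -0.3433]
 [ 0.5132 -0.3559]]
fixture [[ 0.6047 -0.0808]
 [ 0.5814 -0.2895]
 [ 0.4285 -0.2798]
 [ 0.4486 -0.0659]]
[[-0.9119  0.4104 -0.0006]
 [ 0.4104  0.9119 -0.001 ]
 [ 0.0002 -0.0012 -1.    ]]
[ 0.0826  0.0012 -0.144 ] [[-0.0006 -0.9471 -0.321 ]
 [ 1.     -0.0006 -0.    ]
 [-0.0002 -0.321   0.9471]]
```

>>> {"fn": "move_arm", "kwargs": {"plan": [{"translation": [-45,-25,0],"roll": -3,"hand": 1},{"translation": [-90,-50,0],"roll": -6,"hand": 1},{"translation": [-135,-75,0],"roll": -9,"hand": 1},{"translation": [-180,-101,10],"roll": -12,"hand": 1},{"translation": [-225,-126,25],"roll": -15,"hand": 1},{"translation": [-270,-152,40],"roll": -18,"hand": 1},{"translation": [-315,-177,60],"roll": -20,"hand": 1},{"translation": [-360,-202,80],"roll": -20,"hand": 1},{"translation": [-402,-226,90],"roll": -20,"hand": 1},{"translation": [-402,-226,90],"roll": -20,"hand": 1}]}}

```text
time_s: 1.35
tool_pos: [0.5006, 0.1279, 0.1398]
tcp_rot: [-0.001, 0.039, 0.999, -0.0]
wrist_force: [0.9, -0.2, -0.0]
opening: 0.0854
gripper_force: 0.0
```

Run:
```python
from h import *
import pickle
i=optics.camera_info("wrist");im=optics.grab_frame("wrist")[:,:,::-1].copy()
cv2.imwrite("pics/w1raw.png",im);pickle.dump(i,open("w1.pkl","wb"))
cv2.imwrite("pics/w1.png",cv2.resize(im,(800,600),interpolation=cv2.INTER_CUBIC))
s=sensors.read_state();print(s["time_s"],s["tool_pos"],i["eye"])
```

```text
1.4 [0.49976994 0.12924154 0.14039739] [0.41907574 0.13555235 0.28400899]
```

View pics/w1.png

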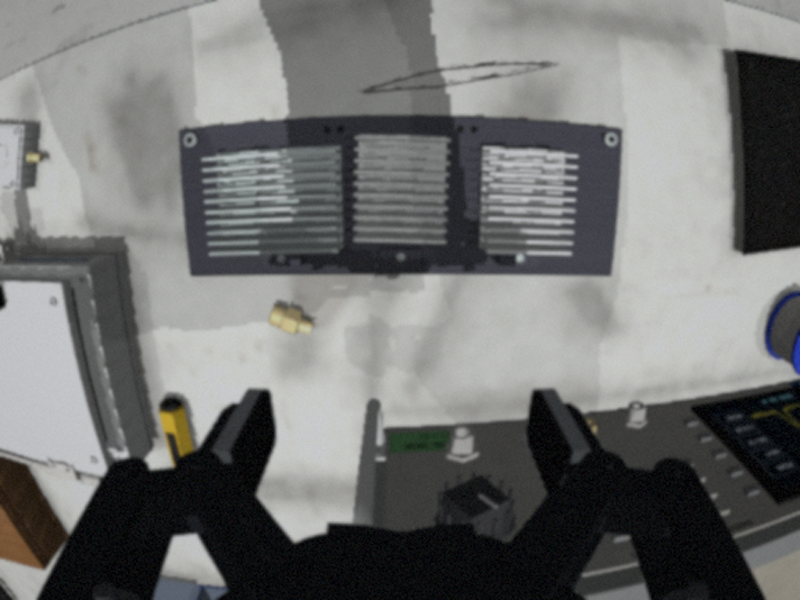

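The wrist view shows the plate with corners near (180,130), (190,275), (612,275) and (620,130) at 800x600. The mid sink's top spans x 355–447 and y 135–243. The large sink ends at x=342 and the small one starts at x=482, so the wide gap is on the right, towards +y. Next I'll turn these into positions.

Run:
```python
from h import *
import pickle
np.set_printoptions(precision=4,suppress=True)
i=pickle.load(open("w1.pkl","rb"));k=.64;im=cv2.imread("pics/w1raw.png")
g=lambda P,z:on_z(i,np.array(P)*k,z,True)[:,:2]
c=g([[180,130],[190,275],[612,275],[620,130]],.01);print("plate",c)
h=g([[190,139],[611,139]],.011);print("screws",h,np.linalg.norm(h[0]-h[1]))
for n,P in dict(large=[[202,156],[339,147],[343,252],[208,254]],mid=[[357,136],[447,137],[447,243],[354,243]],small=[[482,149],[578,155],[575,254],[481,252]]).items():
    q=g(P,.037);print(n,q.mean(0),"len",np.linalg.norm(q[1]-q[0]),np.linalg.norm(q[2]-q[3]),"dep",np.linalg.norm(q[3]-q[0]),np.linalg.norm(q[2]-q[1]),"angrow",np.degrees(np.arctan2(*(q[1]-q[0]))),np.degrees(np.arctan2(*(q[2]-q[3]))))
cv2.imwrite("pics/w1c.png",cv2.resize(im[75:180,110:400],(800,290),interpolation=cv2.INTER_CUBIC))
```

```text
plate [[ 0.3878  0.0002]
 [ 0.4816 -0.0081]
 [ 0.5033  0.2679]
 [ 0.4093  0.2729]]
screws [[0.3949 0.0071]
 [0.4152 0.2657]] 0.2594534326863759
large [0.4392 0.0623] len 0.07799526035838715 0.0796003549346364 dep 0.05638261720375369 0.05703262176580082 angrow 4.28923614973433 4.759875781645473
mid [0.4397 0.1341] len 0.04701311859512371 0.050460184359825265 dep 0.0577458642054836 0.05719231675975774 angrow 5.102543413103322 4.486056368429535
small [0.4507 0.2041] len 0.054338820327965394 0.05532626653802146 dep 0.0561761838412205 0.05619512524604751 angrow 4.566941350407897 4.5543489166564814
```

View pics/w1c.png

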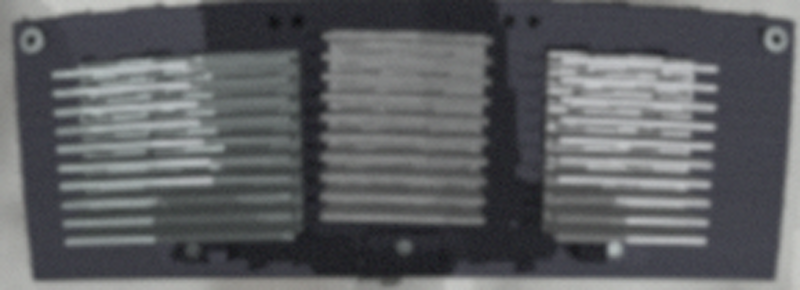

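Everything agrees with the sizes given: plate centre (0.4455, 0.133), yaw −4.5°, the bonded sinks where they should be, and the mid sink about 6 mm in front of the line. Now I'll look at the parallel.

>>> {"fn": "move_arm", "kwargs": {"plan": [{"translation": [-10,-40,-30],"roll": 0,"hand": 1},{"translation": [-25,-90,-50],"roll": -2,"hand": 1},{"translation": [-40,-145,-60],"roll": -4,"hand": 1},{"translation": [-55,-200,-60],"roll": -6,"hand": 1},{"translation": [-70,-255,-60],"roll": -8,"hand": 1},{"translation": [-90,-310,-60],"roll": -10,"hand": 1},{"translation": [-105,-365,-60],"roll": -12,"hand": 1},{"translation": [-120,-418,-50],"roll": -14,"hand": 1},{"translation": [-137,-465,-40],"roll": -15,"hand": 1},{"translation": [-137,-465,-40],"roll": -15,"hand": 1}]}}

```text
time_s: 2.65
tool_pos: [0.602, -0.345, 0.1791]
tcp_rot: [-0.001, -0.093, 0.996, 0.001]
wrist_force: [0.7, 0.5, 0.7]
opening: 0.0854
gripper_force: 0.0
```

Run:
```python
from h import *
import pickle
i=optics.camera_info("wrist");im=optics.grab_frame("wrist")[:,:,::-1].copy()
cv2.imwrite("pics/w2raw.png",im);pickle.dump(i,open("w2.pkl","wb"))
c=proj(i,[[.551,-.353,.05]],True)[0];print(c)
cv2.imwrite("pics/w2.png",cv2.resize(im,(800,600),interpolation=cv2.INTER_CUBIC))
s=sensors.read_state();print(s["time_s"],s["tool_pos"],i["eye"])
```

```text
[256.78615738 129.20253392]
2.7 [ 0.60194169 -0.34332374  0.18004599] [ 0.52165589 -0.3593947   0.32321349]
```

View pics/w2.png

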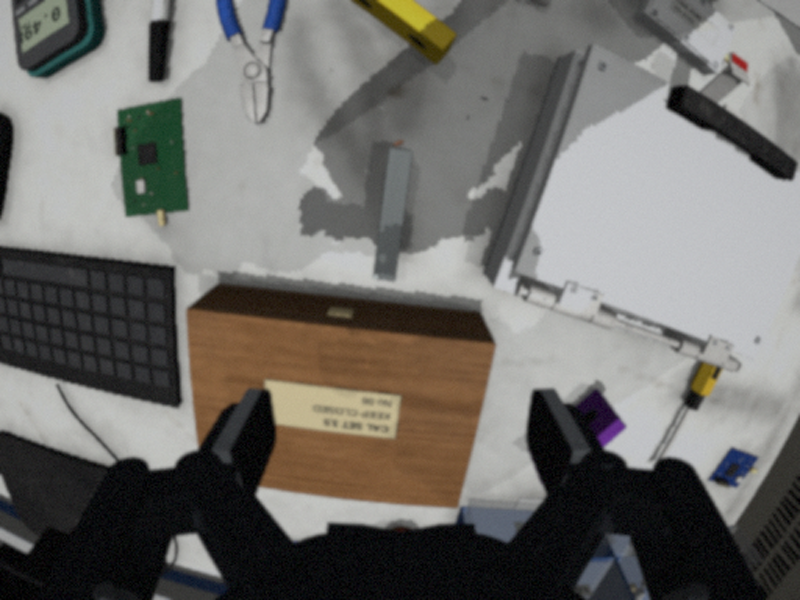

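The parallel's top face runs from about (400,148) to (388,265), with its far end face just below that. I need a closer crop to pick the edges.

Run:
```python
import cv2
im=cv2.imread("pics/w2raw.png")
cv2.imwrite("pics/w2c.png",cv2.resize(im[85:185,205:295],(540,600),interpolation=cv2.INTER_CUBIC))
```

```text
(no output)
```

View pics/w2c.png

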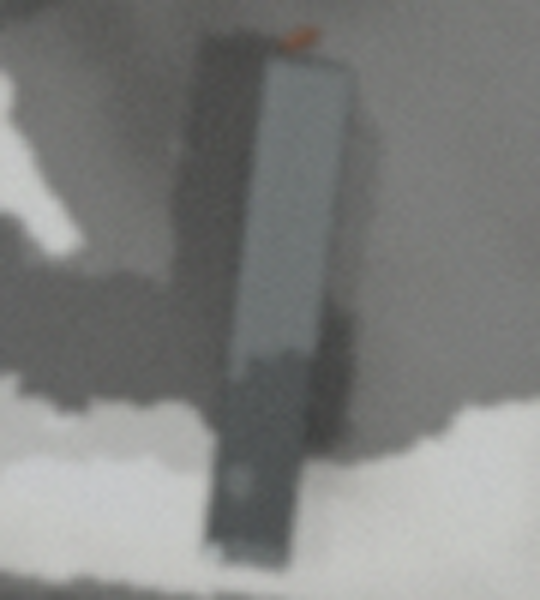

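The crop at 6x scale shows the top face corners at (267,57), (352,65), (290,550) and (209,540).

Run:
```python
from h import *
import pickle
np.set_printoptions(precision=4,suppress=True)
i=pickle.load(open("w2.pkl","rb"))
P=np.array([[267,57],[352,65],[290,550],[209,540]])/6+[204.6,84.6]
q=on_z(i,P,.05,True)[:,:2];print(q,q.mean(0))
n=np.linalg.norm
print(n(q[1]-q[0]),n(q[2]-q[3]),n(q[3]-q[0]),n(q[2]-q[1]))
for a,b in((0,3),(1,2)): d=q[b]-q[a];print(np.degrees(np.arctan2(d[1],d[0])))
s=sensors.read_state()
print(totool(np.r_[q.mean(0),.031]-s["tool_pos"]),R.from_matrix(rot(s["tcp_rot"])).as_euler("zyx",True))
```

```text
[[ 0.5204 -0.3658]
 [ 0.5193 -0.353 ]
 [ 0.5958 -0.3483]
 [ 0.5966 -0.3612]] [ 0.558  -0.3571]
0.012842541917053083 0.012953883754851627 0.0762524618141709 0.07668340520765164
3.4332644110216464
3.5207184071492104
[ 45.5218  -5.6062 149.0928] [ 169.2718   -0.0881 -179.9153]
```

The size comes out right (the bright strip at the far end belongs to the top face), giving centre (0.5595, −0.357) and yaw 3.5°.

>>> {"fn": "move_arm", "kwargs": {"plan": [{"translation": [22,-3,20],"roll": 4,"hand": 1},{"translation": [44,-5,45],"roll": 7,"hand": 1},{"translation": [44,-5,90],"roll": 7,"hand": 1},{"translation": [44,-5,130],"roll": 7,"hand": 1},{"translation": [44,-5,149],"roll": 7,"hand": 1},{"translation": [44,-5,149],"roll": 7,"hand": 0.5},{"translation": [44,-5,149],"roll": 7,"hand": 0},{"translation": [44,-5,149],"roll": 7,"hand": 0},{"translation": [44,-5,149],"roll": 7,"hand": 0},{"translation": [44,-5,149],"roll": 7,"hand": 0}], "newtons": 60}}

```text
time_s: 3.95
tool_pos: [0.5601, -0.357, 0.0334]
tcp_rot: [0.001, -0.033, 0.999, -0.001]
wrist_force: [-0.6, 0.1, 6.6]
opening: 0.0124
gripper_force: 59.4
```

>>> {"fn": "move_arm", "kwargs": {"plan": [{"translation": [0,0,-5],"roll": 0,"hand": 0},{"translation": [0,0,-25],"roll": 0,"hand": 0},{"translation": [0,0,-60],"roll": 0,"hand": 0},{"translation": [0,0,-100],"roll": 0,"hand": 0},{"translation": [0,0,-140],"roll": 0,"hand": 0},{"translation": [0,0,-170],"roll": 0,"hand": 0},{"translation": [0,0,-175],"roll": 0,"hand": 0},{"translation": [0,0,-175],"roll": 0,"hand": 0}]}}

```text
time_s: 4.95
tool_pos: [0.5593, -0.3562, 0.2061]
tcp_rot: [-0.001, -0.033, 0.999, 0.001]
wrist_force: [0.4, 0.4, -4.3]
opening: 0.0122
gripper_force: 58.8
```

Run:
```python
from h import *
i=optics.camera_info("wrist");im=optics.grab_frame("wrist")[:,:,::-1].copy()
cv2.imwrite("pics/w3raw.png",im)
c=cv2.resize(im[225:384,170:340],(640,600),interpolation=cv2.INTER_CUBIC)
cv2.imwrite("pics/w3.png",c)
s=sensors.read_state();print(s["time_s"],s["tool_pos"],s["tcp_rot"],s["wrist_force"],s["moment"],s["opening"])
T=rot(s["tcp_rot"]);
for x in(-40,40):
  for z in (-17,33): print(x,z,(proj(i,s["tool_pos"]+T@[x/1e3,0,z/1e3],True)[0]-[170,225])*640/170)
# target in world
yaw=np.radians(-4.5);px=np.array([np.cos(yaw),np.sin(yaw)]);py=np.array([-px[1],px[0]])
t=np.array([.4455,.1332])+py*.038; print(t, totool(np.r_[t-s["tool_pos"][:2],0]))
```

```text
5.0 [ 0.55914703 -0.3561068   0.20546007] [-9.65984030e-04 -3.29117760e-02  9.99457396e-01  8.92098051e-04] [-0.43238027  0.36371699 -4.24253073] [ 0.04647626 -0.00866999  0.00995858] 0.012361912217600884
-40 -17 [319.31112383 367.84041765]
-40 33 [320.64913075 187.52339736]
40 -17 [ 317.32155614 -130.45148425]
40 33 [ 319.59453037 -226.40418177]
[0.44848145 0.17108286] [ 75.74205505 533.32699478   1.12676303]
```

View pics/w3.png

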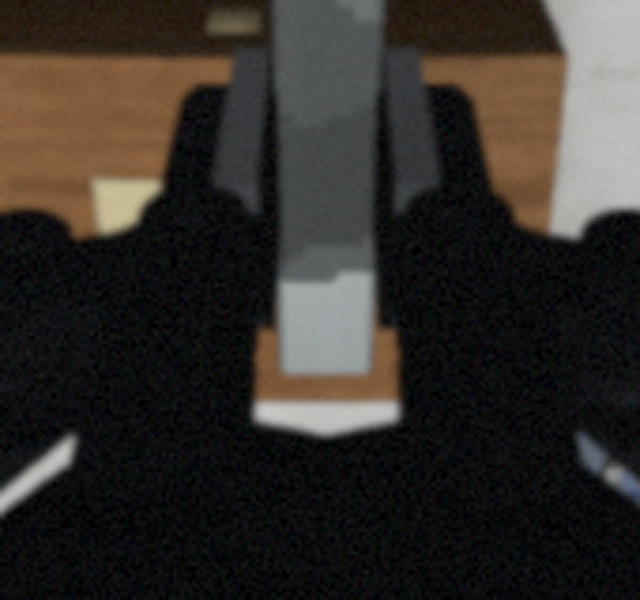

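The parallel is held upright and straight in line with the pads, with its far top edge at crop (325,375). I'll check its offset along the pads from the near edge.

Run:
```python
import cv2
im=cv2.imread("pics/w3raw.png").astype(int)
print([(v,*im[v,253:260].mean(0).astype(int)) for v in range(178,204)])
print([(v,*im[v,253:260].mean(0).astype(int)) for v in range(316,330)])
for v in (205,230,300):print(v,[int(x) for x in im[v-1:v+2,234:280].sum(2).mean(0)/3])
```

```text
[(178, np.int64(59), np.int64(59), np.int64(56)), (179, np.int64(59), np.int64(59), np.int64(56)), (180, np.int64(58), np.int64(57), np.int64(55)), (181, np.int64(59), np.int64(58), np.int64(56)), (182, np.int64(60), np.int64(60), np.int64(58)), (183, np.int64(60), np.int64(60), np.int64(57)), (184, np.int64(59), np.int64(59), np.int64(57)), (185, np.int64(60), np.int64(60), np.int64(57)), (186, np.int64(60), np.int64(59), np.int64(57)), (187, np.int64(59), np.int64(59), np.int64(57)), (188, np.int64(60), np.int64(60), np.int64(57)), (189, np.int64(61), np.int64(61), np.int64(58)), (190, np.int64(67), np.int64(66), np.int64(63)), (191, np.int64(77), np.int64(78), np.int64(74)), (192, np.int64(91), np.int64(91), np.int64(88)), (193, np.int64(103), np.int64(103), np.int64(98)), (194, np.int64(108), np.int64(108), np.int64(103)), (195, np.int64(110), np.int64(110), np.int64(105)), (196, np.int64(109), np.int64(110), np.int64(105)), (197, np.int64(109), np.int64(110), np.int64(104)), (198, np.int64(110), np.int64(111), np.int64(106)), (199, np.int64(110), np.int64(111), np.int64(106)), (
[... 855 characters left out ...]
93), np.int64(131)), (329, np.int64(64), np.int64(96), np.int64(133))]
205 [199, 200, 199, 201, 201, 201, 195, 170, 121, 92, 97, 100, 102, 105, 108, 109, 107, 108, 107, 107, 108, 106, 108, 108, 109, 107, 110, 111, 109, 107, 110, 110, 111, 112, 110, 110, 106, 110, 137, 168, 181, 182, 184, 183, 182, 182]
230 [77, 73, 71, 69, 60, 45, 31, 38, 55, 72, 83, 86, 86, 88, 84, 87, 85, 84, 85, 83, 84, 83, 84, 85, 82, 83, 85, 84, 84, 88, 94, 97, 97, 98, 96, 96, 86, 68, 49, 31, 29, 26, 30, 30, 24, 29]
300 [7, 7, 11, 9, 13, 11, 13, 12, 26, 67, 110, 135, 144, 144, 145, 143, 145, 143, 143, 144, 143, 143, 144, 147, 152, 160, 163, 164, 164, 163, 162, 163, 163, 155, 131, 89, 47, 21, 13, 10, 9, 16, 8, 13, 7, 11]
```

>>> {"fn": "move_arm", "kwargs": {"plan": [{"translation": [6,40,0],"roll": 0,"hand": 0},{"translation": [14,95,0],"roll": 1,"hand": 0},{"translation": [22,150,0],"roll": 2,"hand": 0},{"translation": [30,207,0],"roll": 3,"hand": 0},{"translation": [38,265,0],"roll": 4,"hand": 0},{"translation": [46,322,0],"roll": 5,"hand": 0},{"translation": [54,380,0],"roll": 6,"hand": 0},{"translation": [62,437,0],"roll": 7,"hand": 0},{"translation": [70,490,0],"roll": 8,"hand": 0},{"translation": [77,533,0],"roll": 8.3,"hand": 0}]}}

```text
time_s: 6.25
tool_pos: [0.4462, 0.1721, 0.2059]
tcp_rot: [-0.001, 0.039, 0.999, -0.0]
wrist_force: [1.2, 0.3, -3.7]
opening: 0.013
gripper_force: 59.2
```

>>> {"fn": "move_arm", "kwargs": {"plan": [{"translation": [0,0,40],"roll": 0,"hand": 0},{"translation": [0,0,80],"roll": 0,"hand": 0},{"translation": [0,0,105],"roll": 0,"hand": 0},{"translation": [0,0,105],"roll": 0,"hand": 0},{"translation": [0,0,105],"roll": 0,"hand": 0}]}}

```text
time_s: 6.88
tool_pos: [0.4479, 0.1703, 0.1026]
tcp_rot: [-0.0, 0.04, 0.999, 0.0]
wrist_force: [0.3, 0.7, -3.2]
opening: 0.0124
gripper_force: 59.3
```

Run:
```python
from h import *
import pickle
np.set_printoptions(precision=4,suppress=True)
i=optics.camera_info("wrist");im=optics.grab_frame("wrist")[:,:,::-1].copy()
cv2.imwrite("pics/w4raw.png",im);pickle.dump(i,open("w4.pkl","wb"))
cv2.imwrite("pics/w4.png",cv2.resize(im[100:340,100:420],(800,600),interpolation=cv2.INTER_CUBIC))
s=sensors.read_state();print(s["time_s"],s["tool_pos"],s["tcp_rot"],s["wrist_force"])
yaw=np.radians(-4.5);px=np.array([np.cos(yaw),np.sin(yaw)]);py=np.array([-px[1],px[0]])
d=s["tool_pos"][:2]-[.4455,.1332];print("tcp plate",d@px,d@py)
W=lambda x,y,z:np.r_[np.array([.4455,.1332])+x*px+y*py,z]
for n,p in dict(smallF=(-.030,.047,.037),smallB=(.03,.047,.037),largeF=(-.03,-.034,.037),midF=(-.036,.025,.037),midB=(.024,.025,.037)).items():
    print(n,(proj(i,W(*p),True)[0]-[100,100])*2.5)
T=rot(s["tcp_rot"])
for x in (-40,40):
  for y in(-7,7): print("par bottom",(proj(i,s["tool_pos"]+T@[(x-1)/1e3,y/1e3,.0334],True)[0]-[100,100])*2.5)
```

```text
6.925 [0.4482 0.1704 0.1031] [0.0006 0.0395 0.9992 0.0001] [ 1.2028 -0.2443 -4.1212]
tcp plate -0.0002122027206175787 0.03726242753849487
smallF [420.7191 173.3799]
smallB [418.2962 356.8553]
largeF [150.669  175.7539]
midF [344.7125 153.4008]
midB [348.8737 340.174 ]
par bottom [363.0035 443.2659]
par bottom [411.8551 443.2882]
par bottom [358.079  169.6165]
par bottom [415.2014 169.5645]
```

View pics/w4.png

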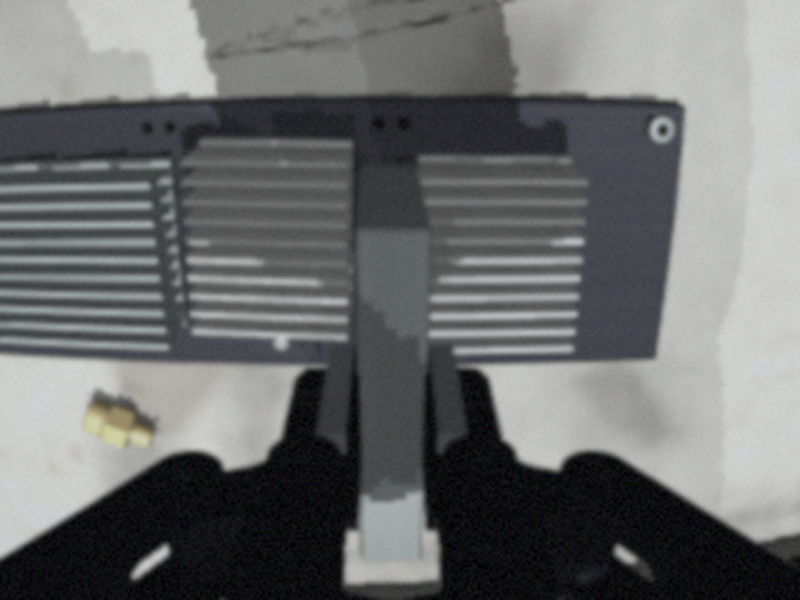

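The view matches the predictions: the small sink's edge is at x≈419, the mid sink's right edge at x≈351 (skewed by 1–2°), and the parallel's lower front end at 360–415, inside the gap with about 3 mm each side. Lowering.

>>> {"fn": "move_arm", "kwargs": {"plan": [{"translation": [0,0,15],"roll": 0,"hand": 0},{"translation": [0,0,28],"roll": 0,"hand": 0},{"translation": [0,0,38],"roll": 0,"hand": 0},{"translation": [0,0,46],"roll": 0,"hand": 0},{"translation": [0,0,52],"roll": 0,"hand": 0},{"translation": [0,0,55],"roll": 0,"hand": 0},{"translation": [0,0,57],"roll": 0,"hand": 0},{"translation": [0,0,57],"roll": 0,"hand": 0},{"translation": [0,0,57],"roll": 0,"hand": 0}]}}

```text
time_s: 8.05
tool_pos: [0.4478, 0.1704, 0.0455]
tcp_rot: [0.0, 0.039, 0.999, 0.0]
wrist_force: [0.5, -0.1, -5.0]
opening: 0.0127
gripper_force: 59.4
```

>>> {"fn": "move_arm", "kwargs": {"plan": [{"translation": [0,0,1],"roll": 0,"hand": 0},{"translation": [0,0,2],"roll": 0,"hand": 0},{"translation": [0,0,2.5],"roll": 0,"hand": 0},{"translation": [0,0,2.5],"roll": 0,"hand": 0}]}}

```text
time_s: 8.55
tool_pos: [0.4478, 0.1703, 0.0434]
tcp_rot: [0.0, 0.039, 0.999, 0.0]
wrist_force: [-3.6, -1.0, 5.3]
opening: 0.0126
gripper_force: 60.7
```

>>> {"fn": "move_arm", "kwargs": {"plan": [{"translation": [0,0,0],"roll": 0,"hand": 0.25},{"translation": [0,0,0],"roll": 0,"hand": 0.3},{"translation": [0,0,0],"roll": 0,"hand": 0.35},{"translation": [0,0,0],"roll": 0,"hand": 0.4},{"translation": [0,0,-5],"roll": 0,"hand": 0.4},{"translation": [0,0,-20],"roll": 0,"hand": 0.4},{"translation": [0,0,-45],"roll": 0,"hand": 0.4},{"translation": [0,0,-75],"roll": 0,"hand": 0.6},{"translation": [0,0,-97],"roll": 0,"hand": 1},{"translation": [0,0,-97],"roll": 0,"hand": 1}]}}

```text
time_s: 9.8
tool_pos: [0.4486, 0.1705, 0.1414]
tcp_rot: [0.002, 0.039, 0.999, 0.0]
wrist_force: [-0.5, -0.4, 1.5]
opening: 0.0842
gripper_force: 0.0
```

>>> {"fn": "move_arm", "kwargs": {"plan": [{"translation": [-25,-20,0],"roll": 0,"hand": 1},{"translation": [-50,-30,0],"roll": 0,"hand": 1},{"translation": [-50,-30,0],"roll": 0,"hand": 1},{"translation": [-50,-30,0],"roll": 0,"hand": 1}]}}

```text
time_s: 10.3
tool_pos: [0.4943, 0.1365, 0.139]
tcp_rot: [-0.001, 0.04, 0.999, -0.0]
wrist_force: [0.2, 0.4, -0.1]
opening: 0.0855
gripper_force: 0.0
```

Run:
```python
from h import *
import pickle
i=optics.camera_info("wrist");im=optics.grab_frame("wrist")[:,:,::-1].copy()
cv2.imwrite("pics/w5raw.png",im);pickle.dump(i,open("w5.pkl","wb"))
cv2.imwrite("pics/w5.png",cv2.resize(im[75:180,205:380],(800,480),interpolation=cv2.INTER_CUBIC))
s=sensors.read_state();print(s["time_s"],s["tool_pos"],s["tcp_rot"],i["eye"])
```

```text
10.35 [0.49425411 0.1367009  0.13924669] [-6.66864921e-04  3.93639764e-02  9.99224715e-01 -3.82558368e-05] [0.41274869 0.14417849 0.28313479]
```

View pics/w5.png

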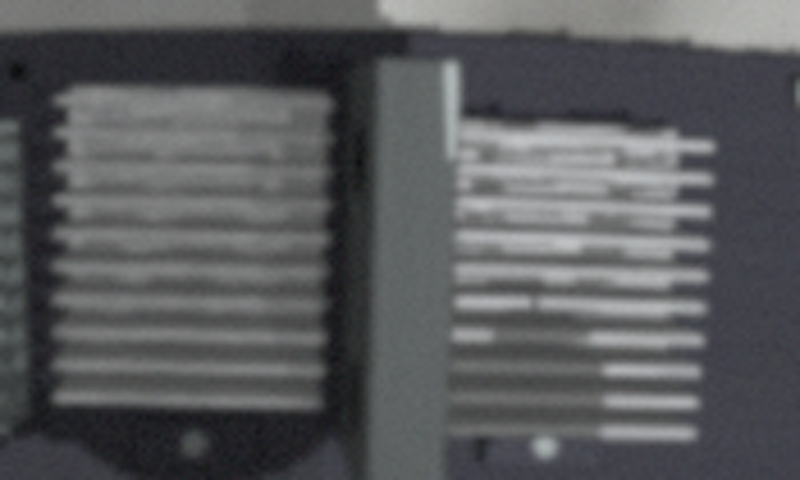

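The parallel stands in the gap at x 370–450 in the crop, upright and parallel to the sink ends. The mid sink's top corners are at (57,88), (333,95), (325,408) and (52,402).

Run:
```python
from h import *
import pickle
np.set_printoptions(precision=4,suppress=True)
i=pickle.load(open("w5.pkl","rb"));im=cv2.imread("pics/w5raw.png").astype(int)
yaw=np.radians(-4.5);px=np.array([np.cos(yaw),np.sin(yaw)]);py=np.array([-px[1],px[0]]);C=np.array([.4455,.1332])
k=175/800
def g(P,z):
    q=on_z(i,np.array(P)*k+[204.6,74.6],z,True)[:,:2]-C; return 1000*np.c_[q@px,q@py]
m=g([[57,88],[333,95],[325,408],[52,402]],.037);print(m,m.mean(0))
a=lambda u:np.degrees(np.arctan2(u[1],u[0]))
print("yaw rel plate", a(m[3]-m[0]),a(m[2]-m[1]),a(m[1]-m[0])-90,a(m[2]-m[3])-90)
s=g([[460,120],[450,435]],.037);print("small",s)
p=g([[378,62],[443,62],[445,470],[368,470]],.060);print("par",p)
col=im[165:200,288:298].mean((1,2)).astype(int);print([(165+j,int(v)) for j,v in enumerate(col)])
for v in(165,190,210): q=on_z(i,[293.,v],.06,True)[0,:2]-C;print(v,q@px*1000)
```

```text
[[-36.329  -23.7341]
 [-34.6604  25.5344]
 [ 23.0847  24.7121]
 [ 21.7498 -26.1214]] [-6.5387  0.0978]
yaw rel plate -2.353796526214017 -0.8158478411278488 -1.9396505542933227 -1.5043040445563491
small [[-30.6535  48.512 ]
 [ 28.1512  48.4083]]
par [[-40.1213  31.1919]
 [-40.4259  41.8119]
 [ 28.5914  44.0591]
 [ 28.6363  30.7357]]
[(165, 97), (166, 97), (167, 96), (168, 97), (169, 95), (170, 96), (171, 97), (172, 96), (173, 96), (174, 95), (175, 95), (176, 95), (177, 95), (178, 95), (179, 94), (180, 91), (181, 86), (182, 79), (183, 74), (184, 71), (185, 70), (186, 70), (187, 69), (188, 73), (189, 90), (190, 125), (191, 157), (192, 170), (193, 172), (194, 173), (195, 174), (196, 175), (197, 173), (198, 173), (199, 173)]
165 18.641316829143577
190 38.97817978661266
210 56.05659094711015
```

>>> {"fn": "move_arm", "kwargs": {"plan": [{"translation": [10,-1,0],"roll": -10,"hand": 1},{"translation": [20,-2,0],"roll": -20,"hand": 1},{"translation": [30,-4,0],"roll": -30,"hand": 1},{"translation": [40,-5,0],"roll": -40,"hand": 1},{"translation": [50,-6,0],"roll": -50,"hand": 1},{"translation": [55,-7,0],"roll": -60,"hand": 1},{"translation": [55,-7,0],"roll": -70,"hand": 1},{"translation": [55,-7,0],"roll": -80,"hand": 1},{"translation": [55,-7,0],"roll": -88.3,"hand": 1},{"translation": [55,-7,0],"roll": -88.3,"hand": 1}]}}

```text
time_s: 11.6
tool_pos: [0.4391, 0.1342, 0.1398]
tcp_rot: [-0.0, -0.668, 0.745, 0.0]
wrist_force: [-0.3, -1.1, 0.4]
opening: 0.0852
gripper_force: 0.0
```

Run:
```python
from h import *
s=sensors.read_state();T=rot(s["tcp_rot"]);print(s["time_s"],s["tool_pos"],np.degrees(np.arctan2(T[1,0],T[0,0])),totool(np.array([.4390,.1337,.019])-s["tool_pos"]),s["joint_pos"])
```

```text
11.6 [0.43910139 0.13420812 0.13979458] -96.23873543756667 [5.19871311e-01 3.77093084e-02 1.20794566e+02] [ 1.13500867e-01  1.53749777e-01 -3.56807059e-01  1.06029617e+00
  4.45656488e-05 -1.34840899e+00]
```

>>> {"fn": "move_arm", "kwargs": {"plan": [{"translation": [0,0,40],"roll": 0,"hand": 1},{"translation": [0,0,75],"roll": 0,"hand": 1},{"translation": [0,0,100],"roll": 0,"hand": 1},{"translation": [0,0,115],"roll": 0,"hand": 1},{"translation": [0,0,122],"roll": 0,"hand": 1},{"translation": [0,0,122],"roll": 0,"hand": 0.8},{"translation": [0,0,122],"roll": 0,"hand": 0.72},{"translation": [0,0,122],"roll": 0,"hand": 0.66},{"translation": [0,0,122],"roll": 0,"hand": 0.6},{"translation": [0,0,122],"roll": 0,"hand": 0.5}], "newtons": 40}}

```text
time_s: 12.85
tool_pos: [0.4401, 0.1339, 0.0187]
tcp_rot: [0.001, -0.668, 0.745, -0.0]
wrist_force: [-2.2, -0.2, 8.5]
opening: 0.0563
gripper_force: 41.5
```

>>> {"fn": "move_arm", "kwargs": {"plan": [{"translation": [0,-1,0],"roll": -0.4,"hand": 0.5},{"translation": [0,-2,0],"roll": -0.8,"hand": 0.5},{"translation": [0,-3,0],"roll": -1.2,"hand": 0.5},{"translation": [0,-4,0],"roll": -1.7,"hand": 0.5},{"translation": [0,-5,0],"roll": -1.7,"hand": 0.5},{"translation": [0,-5.5,0],"roll": -1.7,"hand": 0.5},{"translation": [0,-5.5,0],"roll": -1.7,"hand": 0.5},{"translation": [0,-5.5,0],"roll": -1.7,"hand": 0.5}]}}

```text
time_s: 13.85
tool_pos: [0.4419, 0.1335, 0.0187]
tcp_rot: [-0.002, -0.679, 0.734, 0.002]
wrist_force: [-18.4, 1.8, 26.3]
opening: 0.0559
gripper_force: 43.5
```

Run:
```python
from h import *
import pickle
np.set_printoptions(precision=4,suppress=True)
s=sensors.read_state();T=rot(s["tcp_rot"])
i=optics.camera_info("wrist");im=optics.grab_frame("wrist")[:,:,::-1].copy();cv2.imwrite("pics/w6raw.png",im)
pickle.dump(i,open("w6.pkl","wb"))
yaw=np.radians(-4.5);px=np.array([np.cos(yaw),np.sin(yaw)]);py=np.array([-px[1],px[0]]);C=np.array([.4455,.1332])
d=s["tool_pos"][:2]-C;print(s["time_s"],"plate",d@px*1e3,d@py*1e3,"yaw",np.degrees(np.arctan2(T[1,0],T[0,0])),s["wrist_force"],s["moment"],s["opening"])
cv2.imwrite("pics/w6.png",cv2.resize(im,(800,600),interpolation=cv2.INTER_CUBIC))
```

```text
13.85 plate -3.6406184996070894 0.04867681102694329 yaw -94.49471875839942 [-18.4483   1.8142  26.252 ] [0.2242 3.4905 0.0441] 0.05586997179491852
```

View pics/w6.png

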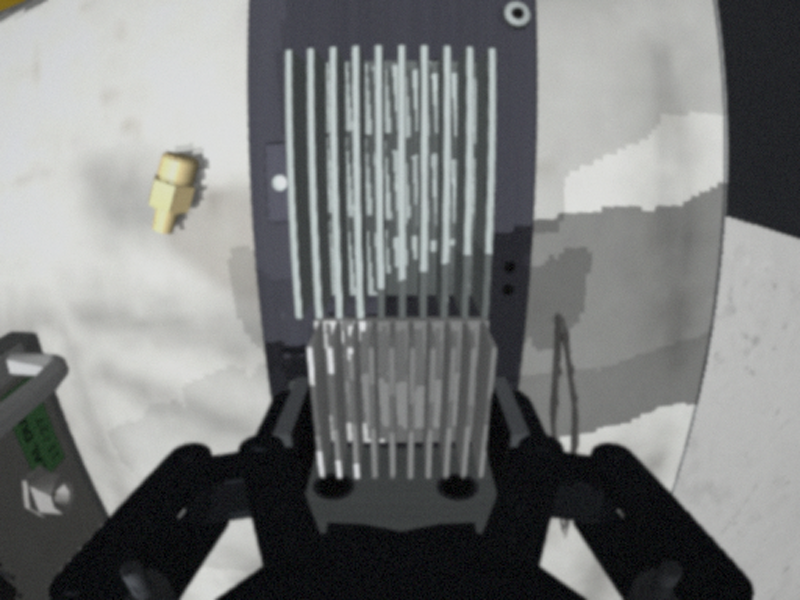

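The view shows the large sink's fins ending at row 318, the mid sink at rows 322–478 and the parallel's face with its holes at about row 490. The wrist force (−18 x, +26 z) is too high, so I'll compare the picture with projections before moving on.

Run:
```python
from h import *
import pickle
np.set_printoptions(precision=1,suppress=True)
i=pickle.load(open("w6.pkl","rb"));s=sensors.read_state()
yaw=np.radians(-4.5);px=np.array([np.cos(yaw),np.sin(yaw)]);py=np.array([-px[1],px[0]]);C=np.array([.4455,.1332])
W=lambda x,y,z:np.r_[C+(x*px+y*py)/1e3,z/1e3]
f=lambda *p:proj(i,W(*p),True)[0]/.64
e=i["eye"][:2]-C;print("eye plate",e@px*1e3,e@py*1e3,i["eye"][2]*1e3)
print("large near",f(-28,-34,37),f(28,-34,37),"far",f(-28,-110,37),f(28,-110,37))
print("lug0",f(30.5,-13,16),f(40.5,-13,16),"lug-72",f(30.5,-59,16),f(40.5,-85,16))
for x in(0,-3.6,-6):print("mid",x,f(x-28,-25,37),f(x+28,-25,37),f(x-28,25,37),f(x+28,25,37))
print("par top",f(-40,31,60),f(40,31,60),"bot",f(-40,31,10),f(40,31,10))
print("plate",f(-48,-138,10),f(48,-100,10),f(-48,-100,10))
```

```text
eye plate -2.6527788391671248 -81.32216571197421 162.66968166017244
large near [485.5 317.4] [294.6 317.7] far [493.4  49.4] [284.5  51.2]
lug0 [304.8 352.4] [277.6 352. ] lug-72 [296.  222.1] [263.  143.5]
mid 0 [483.6 345.5] [297.  345.6] [471.9 475.1] [311.7 474.8]
mid -3.6 [495.3 345.3] [308.7 345.8] [482.  474.6] [321.7 475.2]
mid -6 [503.  345.2] [316.5 345.9] [488.7 474.3] [328.5 475.5]
par top [516.  531.1] [267.  530.4] bot [490.9 443.1] [294.7 442.9]
plate [534.8  -6.5] [245.8 101.3] [536.2  99.6]
```

The sink sits level and square, exactly under the tool at plate x = −3.6. The grip is pressing it onto the plate, so it drags. I'll relieve the downward force in small steps.

>>> {"fn": "move_arm", "kwargs": {"plan": [{"translation": [0,0,-0.5],"roll": 0,"hand": 0.5},{"translation": [0,0,-0.5],"roll": 0,"hand": 0.5},{"translation": [0,0,-1],"roll": 0,"hand": 0.5},{"translation": [0,0,-1],"roll": 0,"hand": 0.5}]}}

```text
time_s: 14.4
tool_pos: [0.4451, 0.1333, 0.0187]
tcp_rot: [-0.0, -0.679, 0.734, 0.0]
wrist_force: [-3.8, 0.6, 2.8]
opening: 0.056
gripper_force: 43.3
```

>>> {"fn": "move_arm", "kwargs": {"plan": [{"translation": [-0.8,0,0],"roll": 0,"hand": 0.5},{"translation": [-1.6,0,0],"roll": 0,"hand": 0.5},{"translation": [-2.4,0,0],"roll": 0,"hand": 0.5},{"translation": [-3.2,0,0],"roll": 0,"hand": 0.5},{"translation": [-4,0,0],"roll": 0,"hand": 0.5},{"translation": [-4.8,0,0],"roll": 0,"hand": 0.5},{"translation": [-5.5,0,0],"roll": 0,"hand": 0.5},{"translation": [-6,0,0],"roll": 0,"hand": 0.5},{"translation": [-6.5,0,0],"roll": 0,"hand": 0.5},{"translation": [-6.5,0,0],"roll": 0,"hand": 0.5}]}}

```text
time_s: 15.65
tool_pos: [0.4456, 0.1389, 0.0188]
tcp_rot: [-0.001, -0.678, 0.735, -0.001]
wrist_force: [-4.2, -4.1, 3.9]
opening: 0.0561
gripper_force: 43.4
```

>>> {"fn": "move_arm", "kwargs": {"plan": [{"translation": [-0.5,0,0],"roll": 0,"hand": 0.5},{"translation": [-1,0,0],"roll": 0,"hand": 0.5},{"translation": [-1.5,0,0],"roll": 0,"hand": 0.5},{"translation": [-2,0,0],"roll": 0,"hand": 0.5},{"translation": [-2,0,0],"roll": 0,"hand": 0.5},{"translation": [-2,0,0],"roll": 0,"hand": 0.5}]}}

```text
time_s: 16.4
tool_pos: [0.4457, 0.1403, 0.0188]
tcp_rot: [-0.001, -0.678, 0.735, -0.001]
wrist_force: [-4.0, -8.7, 5.0]
opening: 0.0562
gripper_force: 43.5
```

>>> {"fn": "move_arm", "kwargs": {"plan": [{"translation": [-0.5,0,0],"roll": 0,"hand": 0.5},{"translation": [-1,0,0],"roll": 0,"hand": 0.5},{"translation": [-1,0,0],"roll": 0,"hand": 0.5},{"translation": [-1,0,0],"roll": 0,"hand": 0.5}]}}

```text
time_s: 16.9
tool_pos: [0.4458, 0.1411, 0.0188]
tcp_rot: [-0.001, -0.678, 0.735, -0.001]
wrist_force: [-4.4, -10.4, 6.2]
opening: 0.0562
gripper_force: 43.5
```

Run:
```python
from h import *
np.set_printoptions(precision=2,suppress=True)
s=sensors.read_state();T=rot(s["tcp_rot"])
i=optics.camera_info("wrist");im=optics.grab_frame("wrist")[:,:,::-1].copy();cv2.imwrite("pics/w7raw.png",im)
t=optics.grab_frame("top")[:,:,::-1];cv2.imwrite("pics/t7.png",t)
yaw=np.radians(-4.5);px=np.array([np.cos(yaw),np.sin(yaw)]);py=np.array([-px[1],px[0]]);C=np.array([.4455,.1332])
d=s["tool_pos"][:2]-C;print("plate",d@px*1e3,d@py*1e3,"yaw",np.degrees(np.arctan2(T[1,0],T[0,0])),s["moment"])
W=lambda x,y,z:np.r_[C+(x*px+y*py)/1e3,z/1e3]
f=lambda *p:proj(i,W(*p),True)[0]
print("par top edge near pred y=33",f(-20,33,60),f(-20,47,60),"parends",f(-40,33,60),f(40,33,60))
print("mid near",f(-28,-17,37),f(28,-17,37),"far",f(-28,33,37),f(28,33,37))
g=cv2.cvtColor(im,cv2.COLOR_BGR2GRAY)
for c in(226,256,286):print(c,[int(v) for v in g[285:345,c-2:c+3].mean(1)])
for v in(225,230,300):print(v,[int(x) for x in g[v-1:v+2,185:330].mean(0)])
```

```text
plate -0.3499665056262845 7.899160632431011 yaw -94.59746831220889 [-1.94  0.79 -0.03]
par top edge near pred y=33 [298.18 334.03] [295.95 352.41] parends [338.23 331.43] [175.07 331.7 ]
mid near [316.06 221.05] [196.78 221.29] far [307.89 304.  ] [205.35 304.18]
226 [111, 110, 110, 109, 110, 109, 107, 110, 121, 142, 155, 154, 148, 140, 130, 129, 122, 118, 113, 106, 89, 56, 28, 25, 32, 45, 57, 61, 63, 62, 62, 60, 60, 62, 63, 61, 62, 62, 60, 61, 63, 63, 65, 64, 64, 63, 63, 63, 60, 51, 37, 23, 16, 15, 13, 12, 13, 18, 12, 11]
256 [62, 62, 61, 62, 61, 62, 62, 62, 64, 63, 63, 61, 63, 64, 63, 65, 65, 63, 62, 64, 63, 62, 63, 64, 65, 63, 64, 64, 63, 63, 63, 62, 61, 61, 60, 61, 62, 60, 60, 63, 62, 62, 63, 62, 62, 64, 63, 63, 63, 64, 70, 84, 94, 99, 83, 52, 20, 12, 14, 12]
286 [112, 110, 111, 112, 111, 109, 111, 111, 110, 109, 108, 103, 91, 83, 79, 75, 73, 73, 69, 67, 62, 56, 55, 58, 61, 61, 62, 64, 64, 61, 62, 61, 61, 63, 62, 62, 60, 61, 61, 62, 62, 63, 63, 64, 63, 62, 63, 63, 60, 51, 33, 22, 15, 16, 16, 13, 13, 14, 11, 13]
225 [59, 64, 64, 65, 65, 64, 63, 67, 73, 80, 108, 159, 207, 216, 191,
[... 1166 characters left out ...]
 101, 84, 78, 77, 77, 80, 81, 86, 99, 117, 123, 108, 78, 53, 43, 41, 42, 40, 40, 39, 41, 42, 40, 40, 41]
300 [15, 15, 12, 11, 20, 18, 17, 14, 8, 9, 9, 12, 13, 22, 39, 57, 64, 81, 122, 167, 183, 162, 115, 70, 34, 18, 13, 11, 42, 103, 162, 186, 173, 126, 74, 35, 15, 7, 14, 34, 91, 149, 183, 180, 141, 91, 60, 59, 63, 64, 65, 67, 80, 93, 100, 93, 81, 70, 64, 64, 64, 63, 65, 71, 85, 97, 100, 88, 73, 66, 64, 63, 63, 65, 70, 84, 97, 103, 97, 80, 68, 66, 62, 63, 64, 67, 75, 90, 101, 98, 87, 72, 65, 63, 65, 64, 66, 71, 84, 94, 98, 86, 61, 39, 21, 20, 13, 23, 45, 71, 88, 97, 92, 66, 37, 17, 6, 9, 21, 45, 69, 85, 97, 95, 78, 55, 49, 50, 46, 33, 16, 12, 11, 8, 11, 17, 18, 17, 13, 12, 14, 12, 11, 14, 13]
```

>>> {"fn": "move_arm", "kwargs": {"plan": [{"translation": [-0.5,0,-0.2],"roll": 0,"hand": 0.5},{"translation": [-1,0,-0.3],"roll": 0,"hand": 0.5},{"translation": [-1,0,-0.3],"roll": 0,"hand": 0.5},{"translation": [-1,0,-0.3],"roll": 0,"hand": 0.5}]}}

```text
time_s: 17.5
tool_pos: [0.4458, 0.1412, 0.0189]
tcp_rot: [-0.002, -0.678, 0.735, -0.002]
wrist_force: [-3.7, -15.6, 4.3]
opening: 0.0561
gripper_force: 43.2
```

>>> {"fn": "move_arm", "kwargs": {"plan": [{"translation": [0,0,0],"roll": 0,"hand": 0.5},{"translation": [0.2,0,0],"roll": 0,"hand": 0.5},{"translation": [0.2,0,0],"roll": 0,"hand": 0.5},{"translation": [0.2,0,0],"roll": 0,"hand": 0.5},{"translation": [0.2,0,0],"roll": 0,"hand": 0.5},{"translation": [0.2,0,0],"roll": 0,"hand": 0.5}]}}

```text
time_s: 18.25
tool_pos: [0.4458, 0.1412, 0.0188]
tcp_rot: [-0.002, -0.678, 0.735, -0.002]
wrist_force: [-3.7, -14.2, 3.4]
opening: 0.0558
gripper_force: 43.2
```

Run:
```python
from h import *
np.set_printoptions(precision=2,suppress=True)
s=sensors.read_state();print(s["tool_pos"]*1e3,s["wrist_force"])
i=optics.camera_info("wrist");im=optics.grab_frame("wrist");g=cv2.cvtColor(im,cv2.COLOR_RGB2GRAY)
yaw=np.radians(-4.5);px=np.array([np.cos(yaw),np.sin(yaw)]);py=np.array([-px[1],px[0]]);C=np.array([.4455,.1332])
# parallel's near top edge: last bright->dark row per column, cast at z=.06
for c in(205,226,286,305):
    p=g[320:345,c-2:c+3].mean(1);k=np.argmin(np.diff(cv2.GaussianBlur(p.reshape(-1,1),(1,3),0).ravel()))
    q=on_z(i,[c,320.5+k],.06,True)[0,:2]-C;print(c,k,1e3*q@px,1e3*q@py)
r.close_job()
```

```text
[445.79 141.17  18.85] [ -3.67 -14.2    3.38]
205 21 25.567076933860196 38.92948637355507
226 15 14.763707222722665 33.856563234861554
286 14 -14.089697546310505 33.19732449636534
305 20 -23.803224716705316 38.18753590516221
the job is handed in; nothing more can be done
```

I stood the parallel in the wide gap. The middle heat sink is slid in line against it, nipping it against the small bonded sink, and the job was handed in at about 18 s with the sink still gripped (43 N) and pushed at about 14 N.

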